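# Sort the spare parts left on the repair bench

### The job

Sort the five spare parts on the bench into their trays: the rejected capacitor (red band, red spot on top) into the red tray, the two good capacitors into the blue tray and the two white relays into the yellow tray. Put the rejected capacitor away first, before moving any other part, so that it cannot get mixed up with the good ones. Set every part down gently, standing upright on the tray floor, and leave the multimeter and the wire reel where they are.

Things in the scene. Friction and masses are not known exactly. Their poses are not given: they have to be found in the camera images.
- reject_cap_center (a point): Upright blue cylinder (electrolytic capacitor), 40 mm in diameter, 55 mm tall, about 80 g, standing on the bench on its flat end, with a red band round its upper half and a red spot on top: the rejected one. The point is its centre, 27.5 mm above its underside; z is its upright axis.
- cap_a_center (a point): Upright blue cylinder (electrolytic capacitor), 40 mm in diameter, 55 mm tall, about 80 g, standing on the bench on its flat end, with a plain silver top: a good one (there are two, alike). The point is its centre, 27.5 mm above its underside; z is its upright axis.
- cap_b_center (a point): Upright blue cylinder (electrolytic capacitor), 40 mm in diameter, 55 mm tall, about 80 g, standing on the bench on its flat end, with a plain silver top: a good one (there are two, alike). The point is its centre, 27.5 mm above its underside; z is its upright axis.
- relay_a_center (a point): Upright white box with a black foot and a black patch on top (plug-in relay): 30 mm along its own x, 42 mm along its own y, 46 mm tall, about 60 g. The point is its centre, 23 mm above its underside; z is up. There are two, alike.
- relay_b_center (a point): Upright white box with a black foot and a black patch on top (plug-in relay): 30 mm along its own x, 42 mm along its own y, 46 mm tall, about 60 g. The point is its centre, 23 mm above its underside; z is up. There are two, alike.
- red_tray: Red open tray, fixed to the bench: 110 mm along its own x, 150 mm along its own y, 18 mm high over all, walls and floor 4 mm thick, so inside it is 102 x 142 mm. Origin at the centre of its underside, on the bench top; z up. For the rejected capacitor.
- blue_tray: Blue open tray, fixed to the bench: 110 mm along its own x, 150 mm along its own y, 18 mm high over all, walls and floor 4 mm thick, so inside it is 102 x 142 mm. Origin at the centre of its underside, on the bench top; z up. For the two good capacitors, side by side.
- yellow_tray: Yellow open tray, fixed to the bench: 110 mm along its own x, 150 mm along its own y, 18 mm high over all, walls and floor 4 mm thick, so inside it is 102 x 142 mm. Origin at the centre of its underside, on the bench top; z up. For the two relays, side by side.
- multimeter: Hand-held multimeter with red case and black face, lying loose on the bench: 160 mm along its own x, 78 mm along y, 41 mm high. Origin at the centre of its underside. To be left alone.
- wire_reel: Loose grey reel of orange wire, lying on its flange: 72 mm in diameter, 46 mm high. Origin at the centre of its underside. To be left alone.
Not all that is in view belongs to the job. Of the things shaped like the red_tray, the red one is meant.

How it is judged:
On the way:
1. the rejected capacitor stands released in the red tray while the other four parts are still where they were (x of reject_cap_center in the frame of red_tray between -0.051 and 0.051 m and y of reject_cap_center in the frame of red_tray between -0.071 and 0.071 m and z of reject_cap_center in the frame of red_tray below 0.0365 m and angle between reject_cap_center's own z axis and vertical below 0.12 rad and linear speed of reject_cap below 0.03 m/s and contact force between reject_cap and the fingers below 0.3 N and distance of each of cap_a_center, cap_b_center, relay_a_center, relay_b_center from where it was at the start of the episode below 0.03 m), for 0.2 s.
At the end, for the whole second after the job is handed in: The rejected capacitor is in the red tray, both good capacitors in the blue tray and both relays in the yellow tray: each with its centre within the tray's inside, resting on the tray floor (within 5 mm), upright within 0.12 rad, released and at rest (x of reject_cap_center in the frame of red_tray between -0.051 and 0.051 m and y of reject_cap_center in the frame of red_tray between -0.071 and 0.071 m and z of reject_cap_center in the frame of red_tray below 0.0365 m and angle between each of reject_cap_center, cap_a_center, cap_b_center, relay_a_center, relay_b_center's own z axis and vertical below 0.12 rad and linear speed of each of reject_cap, cap_a, cap_b, relay_a, relay_b below 0.03 m/s and contact force between each of reject_cap, cap_a, cap_b, relay_a, relay_b and the fingers below 0.3 N and x of cap_a_center in the frame of blue_tray between -0.051 and 0.051 m and y of cap_a_center in the frame of blue_tray between -0.071 and 0.071 m and z of each of cap_a_center, cap_b_center in the frame of blue_tray below 0.0365 m and x of cap_b_center in the frame of blue_tray between -0.051 and 0.051 m and y of cap_b_center in the frame of blue_tray between -0.071 and 0.071 m and x of relay_a_center in the frame of yellow_tray between -0.051 and 0.051 m and y of relay_a_center in the frame of yellow_tray between -0.071 and 0.071 m and z of each of relay_a_center, relay_b_center in the frame of yellow_tray below 0.032 m and x of relay_b_center in the frame of yellow_tray between -0.051 and 0.051 m and y of relay_b_center in the frame of yellow_tray between -0.071 and 0.071 m); the robot touches nothing.
It fails at once if the multimeter is shifted by more than 20 mm (distance of multimeter from where it was at the start of the episode above 0.02 m).
It fails at once if the wire reel is shifted by more than 20 mm (distance of wire_reel from where it was at the start of the episode above 0.02 m).
It fails at once if a part is dropped or thrown (faster than 0.7 m/s within about 35 mm of where it would stand) ((linear speed of reject_cap above 0.7 m/s and height (world z) of reject_cap_center below 0.065 m) or (linear speed of cap_a above 0.7 m/s and height (world z) of cap_a_center below 0.065 m) or (linear speed of cap_b above 0.7 m/s and height (world z) of cap_b_center below 0.065 m) or (linear speed of relay_a above 0.7 m/s and height (world z) of relay_a_center below 0.065 m) or (linear speed of relay_b above 0.7 m/s and height (world z) of relay_b_center below 0.065 m)).
It also fails if it takes over 112 s, if anything falls off the work surface, if the arm or the gripper's body presses on something with over 40 N, if the wrist force passes 120 N, or if a joint passes its speed limit or range.

### The arm

A 7-joint arm with a two-finger parallel gripper is mounted at the origin on the work surface. World frame = base frame: x ahead of the robot, y to its left, z up, the work surface at z = 0. Lengths are in m, angles in rad, forces in N, time in s.
With the tool pointing down it reaches from about 0.35 to 0.9 m from the base axis. Payload 19.9 kg.
Tool frame: the origin (TCP) lies between the finger pads; the fingertips stand 19 mm ahead of it and the grasp point (between the pads) is the TCP; z points along the fingers, y is the line along which they close (so a half turn about z gives the same grasp; the last joint's range is limited). The gripper opens to 94 mm and grips with 3 to 60 N. Pads are 16 mm wide; open, the fingers measure 119 mm over their backs; the gripper's body (75 mm by 177 mm) begins 78 mm behind the grasp point.
Start: joints at [-1.208, 0.417, -0.01, 1.614, 0.005, 1.111, -0.053], TCP at [0.246, 0.574, 0.224] pointing down, gripper open.
Joint ranges: [-2.81, 2.81], [-0.39, 2.02], [-1.27, 1.25], [0.06, 2.57], [-1.19, 4.33], [0.19, 2], [-2.82, 2.82]. Speed limits (rad/s): [1.89, 1.89, 2.39, 2.39, 3.01, 3.01, 3.01].

### API

Orientations are given as a 3x3 rotation matrix whose columns are the frame's x, y, z axes.
In Python, from rig import robot gives the robot as it stands. Calls block until the motion is done:
- robot.move_ptp(position, orientation): joint-space move of the TCP to a pose.
- robot.move_linear(position, velocity=0.15, frame=None, threshold=None): straight line of the TCP; frame=None keeps the orientation; velocity is the mean speed in m/s. With threshold (N) it stops when the force on the tool has changed by that much, and returns True; else False.
- robot.goto_joints(angles): joint-space move.
- robot.gripper_to(opening): finger opening in m; the grip force is fixed at half the most; returns when the fingers have stopped.
- robot.pause(seconds).
- robot.ik(position, orientation): joint angles nearest the present ones, or None.
- robot.get_state(): the state.
- robot.grab_frame(name): name is "scene" or "top" or "wrist"; returns the picture (480x640x3 uint8, red, green, blue); there is no depth.
- robot.camera_info(name): a dict with "fx", "fy", "cx", "cy" (pixels), "dist" ([k1, k2, p1, p2, k3] as OpenCV has them; the pictures are not rectified), "rvec" (rotation vector, rad) and "tvec" (3), from world to camera coordinates, as OpenCV has them. Camera axes: x right, y down, z forward; pixel columns grow to the right and rows downward; lengths in m; the calibration is good to about 2 mm. A picture is of the moment at which its call begins: read the wrist's pose just before it. camera_info takes no time and is no camera call; for the wrist camera it gives the pose at the moment of the call.
A pose or a line that the arm cannot do raises robot.PlanningError and nothing moves.
- robot.sign_off(): hands the job in; it is judged then, once.
The state is a dict: "time": time; "qpos": joint angles; "joint_vel": joint speeds; "effort": joint torques, N m; "ee_pos": TCP position; "tool_rot": TCP orientation; "force": force on the tool from outside, world axes, zero at the start; "moment": the same for the moment, N m; "opening": finger opening in m; "grasp_force": force on a finger pad.
Only numpy, scipy, OpenCV 4.12 (cv2) and the standard library are available. Lean on these libraries where they do the work, as an engineer would, in place of code of your own. Each camera call takes 0.05 s, during which the arm holds its last target. There are 200 camera calls.

## Working session

There is one attempt and no reset: what is moved stays moved. The work goes in short steps, each a Python script; the robot and the scene stay as the last script left them, time stands still between calls to the robot, and variables do not carry over. Pictures are saved under pics/ and viewed, at most 14 in all, crops included, and the job is handed in when it is done.

```bash
mkdir -p pics; ls; python3 - <<'E'
from rig import robot
import cv2
for n in("scene","top"):
    cv2.imwrite(f"pics/{n}0.png",robot.grab_frame(n)[:,:,::-1]); print({k:v for k,v in robot.camera_info(n).items()})
print(robot.get_state()["time"], robot.get_state()["tool_rot"])
E
```

```text
pics
{'fx': 605.7556080223234, 'fy': 605.7556080223234, 'cx': 333.57983120466633, 'cy': 248.05909022994834, 'dist': array([-0.14797419,  0.        ,  0.        ,  0.        ,  0.        ]), 'rvec': array([ 1.84879395,  1.88111202, -0.59474039]), 'tvec': array([ 0.03107719, -0.42139713,  1.63954914])}
{'fx': 436.30535227255746, 'fy': 436.30535227255746, 'cx': 318.83263035386176, 'cy': 235.8866255862629, 'dist': array([-0.01590593,  0.        ,  0.        ,  0.        ,  0.        ]), 'rvec': array([ 2.21244552, -2.20528671,  0.09482954]), 'tvec': array([-0.0235086,  0.5319444,  1.1334359])}
0.1 [[-9.19175868e-01  3.93847173e-01 -3.58028160e-04]
 [ 3.93847328e-01  9.19175283e-01 -1.03973806e-03]
 [-8.04072598e-05 -1.09671057e-03 -9.99999395e-01]]
```

View pics/top0.png

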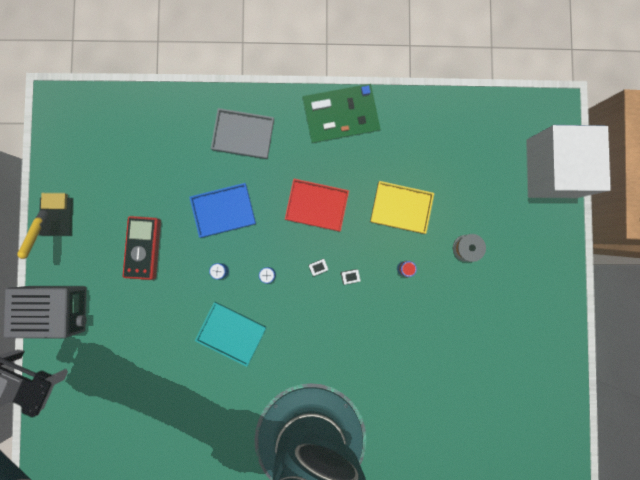

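View pics/scene0.png

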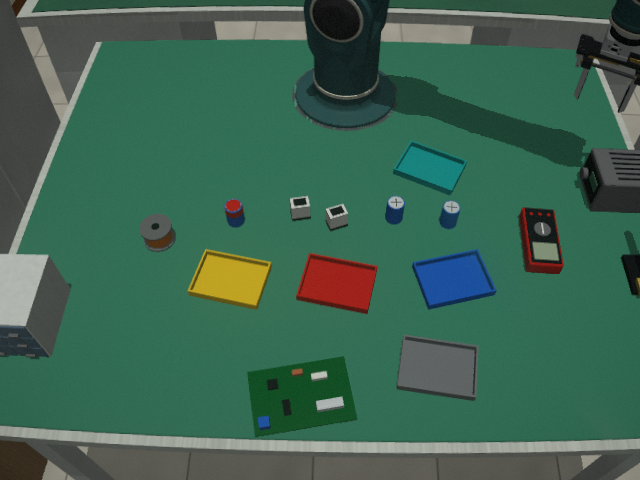

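Top view: the five parts stand in a row. The good capacitors (silver tops) are at (218,271) and (267,275), the relays at (319,267) and (351,277), and the red-topped capacitor at (408,269). The blue, red and yellow trays are at (223,211), (317,206) and (403,207). The grey tray (243,134) and teal tray (232,333) are distractors. The multimeter is at (141,248) and the reel at (470,248).

Candidates for the reject are (218,271), (267,275) and (408,269). Only (408,269) has a red top, so I'll confirm it in a crop.

```bash
cat > h.py <<'E'
import numpy as np, cv2
from rig import robot
def onplane(uv,info,z):
    K=np.array([[info["fx"],0,info["cx"]],[0,info["fy"],info["cy"]],[0,0,1.]])
    R=cv2.Rodrigues(np.array(info["rvec"]))[0]; t=np.array(info["tvec"])
    n=cv2.undistortPoints(np.array(uv,float).reshape(-1,1,2),K,np.array(info["dist"])).reshape(-1,2)
    d=np.c_[n,np.ones(len(n))]@R; c=-R.T@t
    return c+d*((z-c[2])/d[:,2])[:,None]
def mask(img,kind):
    h,s,v=cv2.split(cv2.cvtColor(img,cv2.COLOR_RGB2HSV))
    m={"red":((h<8)|(h>172))&(s>150)&(v>80),"blue":(h>105)&(h<125)&(s>130)&(v>60),
       "yellow":(h>20)&(h<32)&(s>130)&(v>80),"white":(s<60)&(v>130)}[kind]
    return m.astype(np.uint8)*255
def rects(img,info,kind,z,roi,amin):
    """world-plane min-area rectangles of the blobs: centre, long side, short side, angle of the long side, pixel"""
    m=mask(img,kind); w=np.zeros_like(m); x0,y0,x1,y1=roi; w[y0:y1,x0:x1]=m[y0:y1,x0:x1]
    out=[]
    for c in cv2.findContours(w,cv2.RETR_EXTERNAL,cv2.CHAIN_APPROX_NONE)[0]:
        if cv2.contourArea(c)<amin: continue
        p=onplane(c,info,z)[:,:2]
        (cx,cy),(a,b),_=r=cv2.minAreaRect((p*1000).astype(np.float32)); q=cv2.boxPoints(r)
        e=max((q[1]-q[0],q[2]-q[1]),key=np.linalg.norm)
        out.append((cx/1000,cy/1000,max(a,b),min(a,b),np.arctan2(e[1],e[0])%np.pi,*c.reshape(-1,2).mean(0)))
    return out
def rot(yaw): # tool down, tool y (closing line) at angle yaw
    y=np.array([np.cos(yaw),np.sin(yaw),0]); z=np.array([0,0,-1.]); return np.c_[np.cross(y,z),y,z]
E
python3 - <<'E'
from h import *
np.set_printoptions(precision=3,suppress=True)
im=robot.grab_frame("top"); I=robot.camera_info("top")
for k,z,roi,a in [("red",.018,(270,170,360,240),500),("blue",.018,(180,170,265,245),500),("yellow",.018,(360,170,440,245),500),
  ("red",.055,(385,250,430,290),30),("white",.055,(200,255,290,290),30),("white",.046,(300,250,370,295),30)]:
    for r in rects(im,I,k,z,roi,a): print(k,z,np.array(r))
# multimeter/reel rough
print(onplane([(141,248),(470,248)],I,.045))
cv2.imwrite("pics/crop.png",cv2.resize(im[180:300,190:490],None,fx=2.6,fy=2.6,interpolation=cv2.INTER_CUBIC)[:,:,::-1])
w=robot.camera_info("wrist");R=cv2.Rodrigues(w["rvec"])[0];s=robot.get_state()
print("cam in tool",s["tool_rot"].T@(-R.T@w["tvec"]-s["ee_pos"]),"\n",s["tool_rot"].T@R.T,w["fx"])
E
```

```text
red 0.018 [  0.614  -0.016 146.375 107.927   1.363 316.678 204.721]
blue 0.018 [  0.599   0.231 148.729 110.06    1.824 222.129 210.032]
yellow 0.018 [  0.609  -0.242 150.61  110.512   1.365 401.925 207.091]
red 0.055 [  0.446  -0.249  25.486  23.127   3.134 408.655 268.724]
white 0.055 [  0.431   0.112  33.625  32.082   2.362 266.243 274.838]
white 0.055 [  0.442   0.237  32.699  32.503   0.014 216.526 270.868]
white 0.046 [  0.427  -0.103  43.717  33.453   1.769 350.63  276.444]
white 0.046 [  0.451  -0.019  44.532  32.635   1.953 318.137 266.882]
[[ 0.498  0.43   0.045]
 [ 0.501 -0.413  0.045]]
cam in tool [ 0.081 -0.002 -0.159] 
 [[-0.    -0.962 -0.274]
 [ 1.    -0.    -0.001]
 [ 0.001 -0.274  0.962]] 376.8301417513891
```

View pics/crop.png

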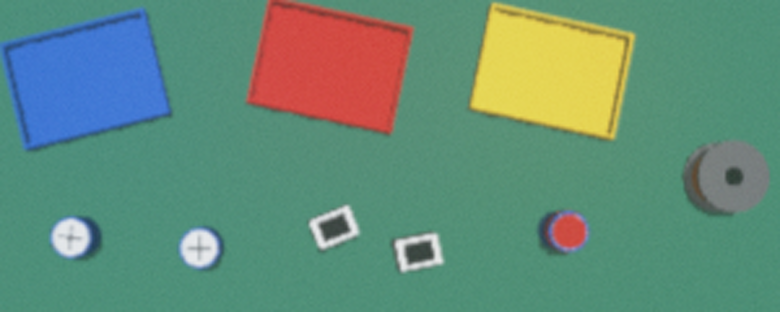

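The crop confirms it: only the capacitor at the right (full frame (408,269)) has a red top, and the other two are plain silver. The measured sizes match those given (trays about 150x110, relays about 44x33), so I'll put the reject away with a wrist check at hover.

```bash
cat >> h.py <<'E'
def best(pos,yaw):
    """of the two equal grasps take the one with the wrist joint nearer its middle"""
    c=[(abs(q[6]),y) for y in (yaw,yaw+np.pi) if (q:=robot.ik(pos,rot(y))) is not None]
    return min(c)[1]
def look(kind,ztop,near,tag):
    I=robot.camera_info("wrist"); im=robot.grab_frame("wrist")
    cv2.imwrite(f"pics/w_{tag}.png",im[:,:,::-1])
    r=[r for r in rects(im,I,kind,ztop,(0,0,640,480),300) if np.hypot(r[0]-near[0],r[1]-near[1])<.02 and r[2]<60]
    print(tag,"wrist:",np.round(r,3).tolist(),"top:",near)
    return r
def pick(kind,ztop,xy,yaw,zg,tag,relay=False,first=False):
    p=[*xy,.16]; y=best(p,yaw)
    (robot.move_ptp if first else lambda a,b:robot.move_linear(a,.3,b))(p,rot(y))
    robot.gripper_to(.094)
    r=look(kind,ztop,xy,tag)
    if len(r)==1:
        xy=r[0][:2]
        if relay:
            d=(r[0][4]-np.pi/2-y+np.pi/2)%np.pi-np.pi/2
            print("yaw fix",d); y+=d if abs(d)<.25 else 0
    robot.move_linear([*xy,.12],.15,rot(y)); robot.move_linear([*xy,zg],.12)
    robot.gripper_to(.0); s=robot.get_state()
    print("grip",s["opening"],s["grasp_force"],s["time"])
    robot.move_linear([*xy,.16],.2)
def place(xy,yaw,zg,rel=.062):
    p=[*xy,.16]; y=best(p,yaw)
    robot.move_linear(p,.25,rot(y)); s=robot.get_state(); print("carry",s["opening"],s["grasp_force"])
    robot.move_linear([*xy,zg+.004+.006],.12)
    hit=robot.move_linear([*xy,zg+.004-.003],.02,threshold=3)
    s=robot.get_state(); print("down",hit,s["ee_pos"],s["force"])
    robot.gripper_to(rel); robot.move_linear([*xy,.16],.2); print("t",robot.get_state()["time"])
E
python3 - <<'E'
from h import *
pick("red",.055,(.446,-.249),0,.038,"reject",first=True)
place((.614,-.016),1.363-np.pi/2,.038)
cv2.imwrite("pics/top1.png",robot.grab_frame("top")[:,:,::-1]); cv2.imwrite("pics/w1.png",robot.grab_frame("wrist")[:,:,::-1])
E
```

```text
reject wrist: [[0.445, -0.249, 31.347, 31.274, 0.796, 319.568, 242.11]] top: (0.446, -0.249)
grip 0.039477490313293125 30.000059008598328 5.525
carry 0.0397319352976892 29.999767541885376
down True [ 0.61425257 -0.01587224  0.04171747] [0.50425324 0.4155674  3.05729601]
t 10.3417
```

View pics/w1.png

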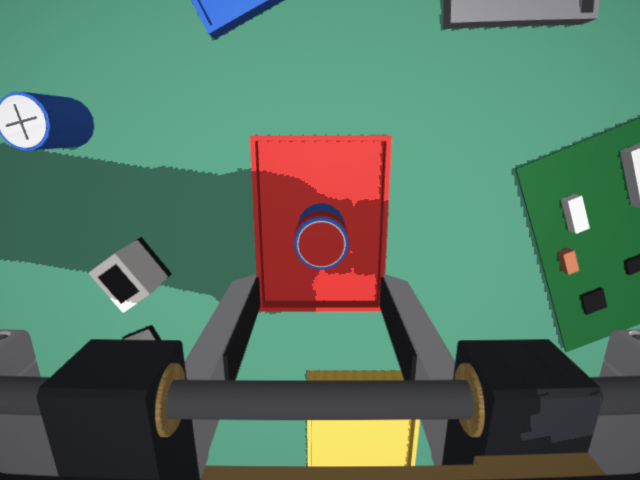

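View pics/w_reject.png

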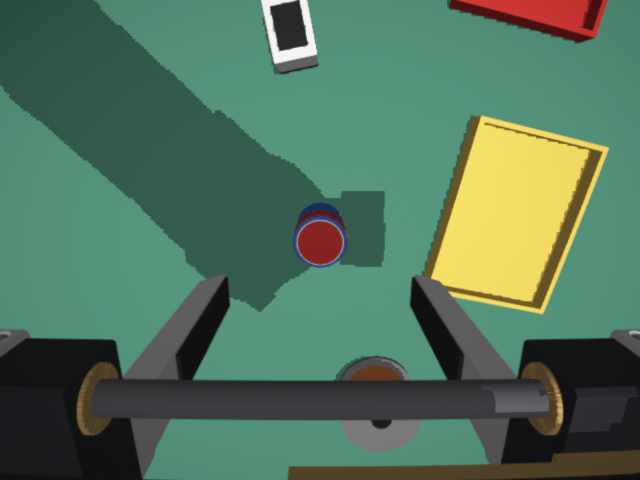

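The reject stands upright in the red tray at wrist pixel (321,243), and the other parts are undisturbed. In the hover view it was centred at (320,242) between the open fingers. Next, the relays and the good capacitors.

```bash
python3 - <<'E'
import re
s=open("h.py").read()
s=s.replace("    if len(r)==1:\n","    if len(r)==1 and (r[0][2]<47 and r[0][3]<35 if relay else True):\n")
open("h.py","w").write(s)
E
python3 - <<'E'
from h import *
u=lambda a:np.array([np.cos(a),np.sin(a)])
H=np.pi/2; Y=np.array([.609,-.242]); a=1.365
pick("white",.046,(.427,-.103),1.769-H,.034,"relay2",relay=True)
place(Y-.033*u(a),a-H,.034)
pick("white",.046,(.451,-.019),1.953-H,.034,"relay1",relay=True)
place(Y+.033*u(a),a-H,.034)
cv2.imwrite("pics/w2.png",robot.grab_frame("wrist")[:,:,::-1])
E
```

```text
relay2 wrist: [[0.424, -0.102, 40.79, 29.901, 1.769, 318.324, 236.564]] top: (0.427, -0.103)
yaw fix 6.222725e-05
grip 0.029947850238636678 30.0000062584877 14.2833
carry 0.029951757827472444 29.999875724315643
down True [ 0.60251345 -0.27434069  0.03780521] [-0.03262629  1.04857845  4.68879528]
t 19.1417
relay1 wrist: [[0.448, -0.019, 41.602, 29.887, 1.953, 318.626, 236.877]] top: (0.451, -0.019)
yaw fix 0.00010383129
grip 0.029448616619270417 29.999959766864777 23.2917
carry 0.02987334181704334 29.99991863965988
down True [ 0.61602436 -0.2096845   0.03781522] [-0.0819589  -0.0118538   4.94266172]
t 28.175
```

View pics/w2.png

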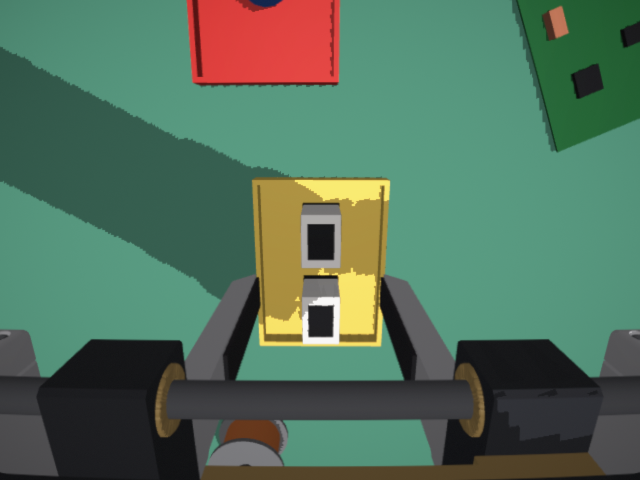

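Both relays stand upright in the yellow tray, at pixels (321,240) and (321,318). The good capacitors are next.

```bash
python3 - <<'E'
from h import *
u=lambda a:np.array([np.cos(a),np.sin(a)])
H=np.pi/2; B=np.array([.599,.231]); a=1.824
pick("white",.055,(.431,.112),0,.038,"cap2")
place(B-.033*u(a),a-H,.038)
pick("white",.055,(.442,.237),0,.038,"cap1")
place(B+.033*u(a),a-H,.038)
cv2.imwrite("pics/w3.png",robot.grab_frame("wrist")[:,:,::-1])
robot.move_linear([.45,.1,.25],.3)
cv2.imwrite("pics/scene3.png",robot.grab_frame("scene")[:,:,::-1])
E
```

```text
cap2 wrist: [[0.428, 0.112, 34.364, 33.79, 1.571, 317.791, 241.806]] top: (0.431, 0.112)
grip 0.03943826309708535 30.00016450881958 32.5417
carry 0.039806314297024865 29.999712109565735
down True [0.60750654 0.19924276 0.04174902] [ 0.64254184 -0.14481519  2.98619479]
t 37.0083
cap1 wrist: [[0.438, 0.236, 34.489, 33.679, 0.0, 316.31, 243.186]] top: (0.442, 0.237)
grip 0.039559176940235766 30.000034868717194 40.6583
carry 0.03971946073904335 29.99982476234436
down True [0.59094841 0.26315167 0.04174525] [0.6007261  1.18441888 2.50659085]
t 44.9417
```

View pics/w3.png

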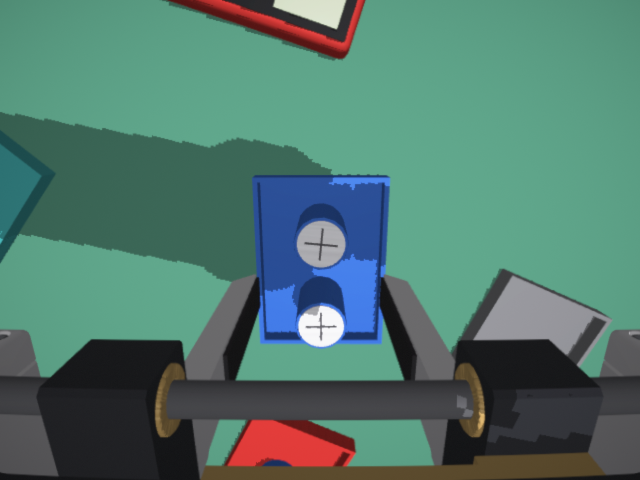

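View pics/scene3.png

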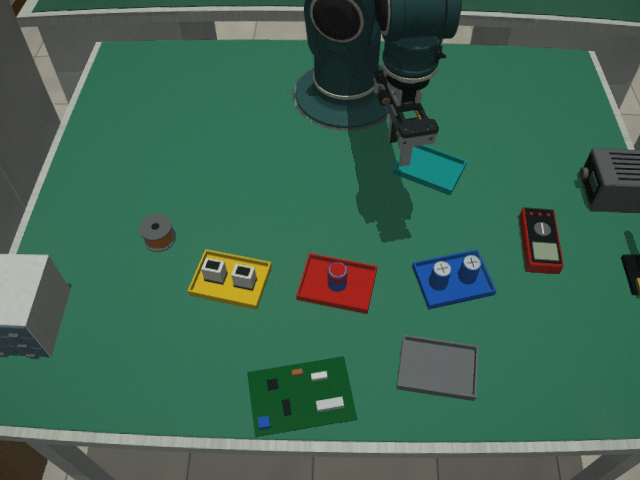

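All five parts stand upright in their trays: relays at (214,270) and (244,275), the reject at (338,276), capacitors at (441,273) and (472,267). The reel (157,232) and multimeter (541,240) have not moved, so I'm handing in.

```bash
python3 -c "
from rig import robot
print(robot.sign_off())"
```

```text
the job is handed in; nothing more can be done
None
```

I sorted all five parts upright into their trays, the rejected capacitor first, with the multimeter and wire reel left in place, and handed the job in at about 46 s of the 112 s allowed; sign-off gave no verdict.

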